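# Lever open the scrap box and sweep the offcuts in

### The job

Clear the bench: with the bench scraper's thin steel foot lever up the hinged cover of the flat scrap box and swing it right back so that it stays open, then sweep the four metal offcuts (square tube, channel, angle and clamp block) along the bench through the mouth until they lie right inside the box. Work only with the scraper, keeping the gripper itself off the box and the offcuts, and leave the other things on the bench where they are. Finish by standing the scraper upright on the bench, clear of the box, and let go of it.

Things in the scene. Friction and masses are not known exactly. Their poses are not given: they have to be found in the camera images.
- scrap_box: Low grey steel box fixed to the bench, 170 deep (x), 250 wide (y), 50 mm high; origin: centre of its underside, on the bench. Mouth: its whole -x side (x = -85 mm), shut by the cover's apron. The other sides are 4 mm walls, 50 mm high. Floor 2 mm thick, with a 30 mm ramp before the mouth, between two flared cheeks 31 mm high.
- cover (a joint): Angle of the box's hinged cover: 0 flat (shut), 1.57 upright, 1.8 fully back on its stop. A 3 mm sheet, underside 52 mm above the bench when shut; an apron hangs 36 mm down from it at the mouth, and it projects 28 mm beyond the apron as a lip, free underneath. The stiff hinge stays where it is left; 3 N at the lip lifts it.
- cover_lip (a point): Middle of the free edge of the cover's lip, on its underside; 198 mm from the hinge line, and 28 mm outside the front of the apron.
- cover_hinge (a point): Middle of the cover's hinge line, at x = +85 mm and 52 mm above the bench in the box's frame; the line runs along the box's y axis.
- scraper: Bench scraper, 0.35 kg, like an upside-down T. Flat steel foot, 4 mm thick, 120 mm long (y), from x = -17 to x = +45 mm: the longer +x side is the blade. A 5 mm upright plate at x = 0 carries a wooden bar grip, 110 mm along y, 26 mm wide (x), 52 to 80 mm above the underside. Origin: on the underside, below the grip's middle. Grasp the bar from above, closing along x.
- tube: Offcut of square aluminium tube, 75 long by 32 by 32 mm, hollow. Origin: centre of its underside as first laid, x along its length. One of the four offcuts to be swept.
- channel: Offcut of steel U-channel lying open side up, 70 long by 44 wide by 24 mm high. Origin: centre of its underside as first laid, x along its length. One of the four offcuts to be swept.
- angle: Offcut of steel angle, 64 long by 42 wide, one leg flat on the bench and the other standing 34 mm high along its +y edge. Origin: centre of its underside as first laid, x along its length. One of the four offcuts to be swept.
- clamp: Solid aluminium clamp block with four dark screw heads on top, 62 long by 40 wide by 24 mm high. Origin: centre of its underside as first laid, x along its length. One of the four offcuts to be swept.
- controller: Finned aluminium controller brick with black ends, 100 by 60 by 37 mm, x along its length, origin under its centre. Leave alone.
- wrench: Steel wrench, 180 mm long along x, lying flat. Leave alone.
- screwdriver: Black-handled screwdriver, 180 mm long along x, lying flat, about 30 mm thick. Leave alone.
- grease_tub: White lidded tub, 84 mm across, 75 mm high, origin under its centre. Leave alone.
- display: Flat black display unit, 90 (y) by 60 (x) by 13 mm with a short bracket at +x, origin under its centre. Leave alone.
- bearing_cup: Dark steel ring, 64 mm across, 26 mm high, 44 mm hole, lying flat. Leave alone.

How it is judged:
By the outcome, as a careful person would: the job done as asked, in the order asked, and still so for the second after the job is handed in, with the robot touching nothing.
It also fails if it takes over 72 s, if anything falls off the work surface, if the arm or the gripper's body presses on something with over 40 N, if the wrist force passes 120 N, or if a joint passes its speed limit or range.

### The arm

A 6-joint arm with a two-finger parallel gripper is mounted at the origin on the work surface. World frame = base frame: x ahead of the robot, y to its left, z up, the work surface at z = 0. Lengths are in m, angles in rad, forces in N, time in s.
With the tool pointing down it reaches from about 0.375 to 0.9 m from the base axis. Payload 3.1 kg.
Tool frame: the origin (TCP) lies midway between the tips of the shut fingers; the grasp point (between the pads) lies 19 mm behind it; z points along the fingers, y is the line along which they close (so a half turn about z gives the same grasp; the last joint's range is limited). The gripper opens to 87 mm and grips with 3 to 60 N. Pads are 19 mm wide; open, the fingers measure 117 mm over their backs; the gripper's body (75 mm by 190 mm) begins 51 mm behind the grasp point.
Start: joints at [0.932, 0.527, 1.433, -0, 1.181, -0.178], TCP at [0.277, 0.56, 0.223] pointing down, gripper open.
Joint ranges: [-3.08, 3.08], [-0.75, 2.2], [0.22, 2.44], [-1.43, 4.57], [0, 2.65], [-2.85, 2.85]. Speed limits (rad/s): [2.79, 2.79, 3.14, 3.14, 3.14, 3.14].

### API

Orientations are given as a unit quaternion [x, y, z, w].
In Python, from rig import robot gives the robot as it stands.
- The arm moves only by the shell command python3 -m jog 'ROWS' [FORCE]. ROWS is a JSON object of lists of equal length, an entry for each row: "dp": the shift along the tool's x, y, z in mm, a list of three; "delta_rot": the turn, a rotation vector about the tool's x, y, z in rad, a list of three; "gripper": the opening, from -1 (shut) to 1 (fully open). A call has 1 to 12 rows; each row is the pose to reach, as a shift and turn from the pose commanded when the call began, along the tool's axes at that moment; what a row does not reach only later rows make up. A row lasts 1/10 s, in which the tool goes at most 50 mm and 8.59 degrees, less where a joint would pass 70% of its speed; a pose out of reach is approached as far as the arm can. A call with a gripper value outside its range is refused whole. The fingers move at their own pace and stop on an object; FORCE is the grip in N (left out, the last holds). Time passes only in rows, so rows that repeat a pose let the fingers close. It gives the time, the measured TCP pose, the force, the opening and the grip force at its end, in the units of the state.
- robot.get_obs(): the state, without advancing time (a new reading comes with each control period).
- robot.camera(name): name is "scene" or "top" or "wrist"; returns the picture (420x560x3 uint8, red, green, blue); there is no depth.
- robot.camera_model(name): a dict with "fx", "fy", "cx", "cy" (pixels), "k1" (the pictures are not rectified: a ray, as slopes to the right and down, at radius r is drawn at 1 + k1 r^2 times it, then the intrinsics apply), "xyz" and "orientation" of the camera in the world; the wrist camera has in their place "T_tool_cam" (4x4, takes a point from camera to tool coordinates, whose origin is the TCP and whose axes are the flange's). Camera axes: x right, y down, z forward; pixel columns grow to the right and rows downward; lengths in m; the calibration is good to about 2 mm. A picture is of the moment at which its call begins: read the wrist's pose just before it. camera_model takes no time and is no camera call.
- robot.hand_in(): hands the job in; it is judged then, once.
Trained networks look in the newest picture that a camera, given by its name, has taken for a name from the list of things; names that differ only in an ending like _2 or _b are one class to them, and where a whole thing is asked for, a point or a joint stands for the part that bears it (a point fixed in the world has none). Each returns a list of dicts, best first, with "score" (0 to 1); they miss things now and then, are a little off and sometimes report something else, mostly with a low value. They report only what shows in the picture. A call takes as long as a camera call.
- robot.search_frame(name, camera): "rect" ([left, top, right, bottom] in pixels, round what is visible of it).
The state is a dict: "time": time; "q": joint angles; "joint_velocities": joint speeds; "joint_torque": joint torques, N m; "position": TCP position; "tool_rot": TCP orientation; "ft_force": force on the tool from outside, world axes, zero at the start; "moment": the same for the moment, N m; "grip_width": finger opening in m; "grip_force": force on a finger pad.
Only numpy, scipy, OpenCV 4.12 (cv2) and the standard library are available. Lean on these libraries where they do the work, as an engineer would, in place of code of your own. Each camera call takes 0.05 s, during which the arm holds its last target. There are 200 camera calls.

## Working session

There is one attempt and no reset: what is moved stays moved. The work goes in short steps, Python scripts to look and compute and a shell command to move; the robot and the scene stay as the last step left them, time stands still between calls to the robot, and variables do not carry over. Pictures are saved under pics/ and viewed, at most 10 in all, crops included, and the job is handed in when it is done.

```bash
mkdir -p pics; ls; cat > h.py <<'E'
import numpy as np, cv2, json
from rig import robot
from scipy.spatial.transform import Rotation as R
def snap(c,fn=None):
    im=robot.camera(c)
    if fn: cv2.imwrite('pics/'+fn,im[:,:,::-1])
    return im
def campose(c):
    m=robot.camera_model(c)
    if 'T_tool_cam' in m:
        o=robot.get_obs(); T=np.eye(4);T[:3,:3]=R.from_quat(o['tool_rot']).as_matrix();T[:3,3]=o['position']
        T=T@np.array(m['T_tool_cam']); return m,T[:3,:3],T[:3,3]
    return m,R.from_quat(m['orientation']).as_matrix(),np.array(m['xyz'])
def px2w(c,u,v,z=0.,cp=None):
    m,Rm,t=cp or campose(c)
    d=np.array([(u-m['cx'])/m['fx'],(v-m['cy'])/m['fy']]);s=d.copy()
    for _ in range(20): s=d/(1+m['k1']*(s@s))
    r=Rm@np.array([s[0],s[1],1]); return t+r*(z-t[2])/r[2]
def w2px(c,p,cp=None):
    m,Rm,t=cp or campose(c)
    q=Rm.T@(np.array(p)-t); s=q[:2]/q[2]; s=s*(1+m['k1']*(s@s))
    return np.array([s[0]*m['fx']+m['cx'],s[1]*m['fy']+m['cy']])
E
python3 - <<'E'
from h import *
snap('top','top0.png');snap('scene','scene0.png')
for c in('top','scene'):
    print(c,robot.camera_model(c))
    for n in ['scrap_box','cover','scraper','tube','channel','angle','clamp','controller','wrench','screwdriver','grease_tub','display','bearing_cup']:
        print(n,[(np.round(d['rect']).tolist(),round(d['score'],2)) for d in robot.search_frame(n,c)[:2]])
o=robot.get_obs();print(o['time'],o['position'],o['tool_rot'],R.from_quat(o['tool_rot']).as_matrix().round(3))
E
```

```text
pics
top {'fx': 511.43444838592336, 'fy': 511.43444838592336, 'cx': 288.38285948097865, 'cy': 206.02393013290998, 'k1': 0.06177105107161438, 'xyz': array([ 0.3649214 , -0.01284385,  1.16368852]), 'orientation': array([ 0.71739793, -0.68869265,  0.07435489, -0.07425626])}
scrap_box [([120.0, 165.0, 222.0, 289.0], 0.64)]
cover [([121.0, 164.0, 218.0, 287.0], 0.71)]
scraper [([414.0, 210.0, 459.0, 270.0], 0.87)]
tube [([234.0, 232.0, 267.0, 263.0], 0.98), ([413.0, 211.0, 457.0, 269.0], 0.38)]
channel [([277.0, 224.0, 311.0, 250.0], 0.95), ([112.0, 295.0, 168.0, 325.0], 0.69)]
angle [([378.0, 135.0, 418.0, 168.0], 0.71), ([268.0, 191.0, 302.0, 219.0], 0.65)]
clamp []
controller [([112.0, 296.0, 167.0, 325.0], 0.61)]
wrench [([190.0, 136.0, 264.0, 156.0], 0.89), ([228.0, 196.0, 261.0, 220.0], 0.67)]
screwdriver [([226.0, 286.0, 310.0, 297.0], 0.65)]
grease_tub [([427.0, 156.0, 472.0, 196.0], 0.63)]
display [([380.0, 136.0, 416.0, 169.0], 0.59)]
bearing_cup [([265.0, 125.0, 291.0, 151.0], 0.94)]
scene {'fx': 470.1916489038185, 'fy': 470.1916489038185, 'cx': 277.68150371830603, 'cy': 214.72
[... 483 characters left out ...]
([252.0, 221.0, 282.0, 255.0], 0.6), ([293.0, 230.0, 321.0, 254.0], 0.23)]
clamp [([293.0, 235.0, 320.0, 254.0], 0.8), ([331.0, 186.0, 433.0, 287.0], 0.6)]
controller [([388.0, 170.0, 434.0, 200.0], 0.78)]
wrench [([274.0, 291.0, 359.0, 323.0], 0.82), ([290.0, 200.0, 326.0, 230.0], 0.45)]
screwdriver [([268.0, 176.0, 334.0, 190.0], 0.9), ([240.0, 285.0, 274.0, 322.0], 0.52)]
grease_tub [([88.0, 211.0, 130.0, 251.0], 0.61), ([114.0, 246.0, 162.0, 281.0], 0.55)]
display [([116.0, 249.0, 162.0, 282.0], 0.96)]
bearing_cup []
1.4 [0.27733258 0.56008075 0.22255929] [2.27884217e-01 9.73688237e-01 3.66538680e-06 1.67068926e-05] [[-0.896  0.444  0.   ]
 [ 0.444  0.896 -0.   ]
 [-0.     0.    -1.   ]]
```

```bash
python3 - <<'E'
import cv2
im=cv2.imread('pics/top0.png')[105:345,100:500];cv2.imwrite('pics/top0c.png',cv2.resize(im,None,fx=2,fy=2,interpolation=cv2.INTER_CUBIC))
E
```

```text
(no output)
```

View pics/top0c.png

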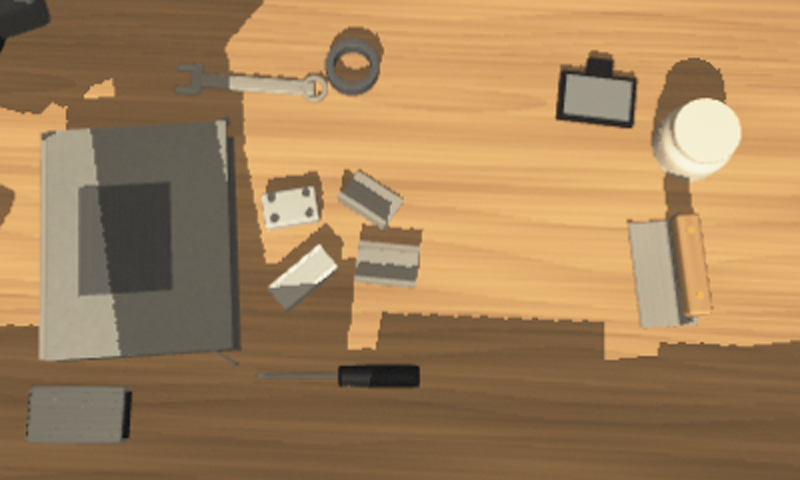

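View pics/scene0.png

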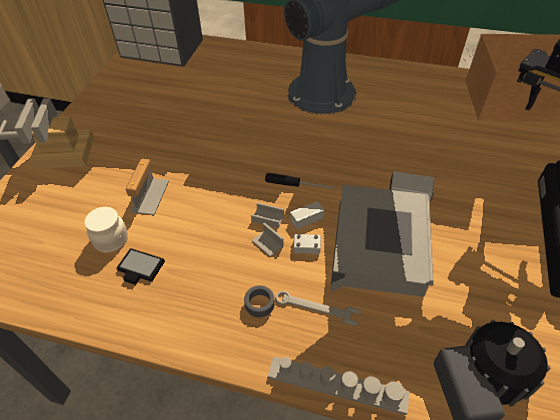

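```bash
python3 - <<'E'
from h import *
cp=campose('top')
f=lambda x,y,z:px2w('top',x/2+100,y/2+105,z,cp)
def show(n,pts,z):
    P=np.array([f(*p,z) for p in pts]);print(n,(P*1000).round(0)[:,:2].tolist(),'mean',(P.mean(0)*1000).round(0)[:2]);return P
P=show('cover TL TR BR BL',[(42,132),(228,120),(240,350),(40,360)],.055)
print(np.linalg.norm(P[1]-P[0]),np.linalg.norm(P[2]-P[1]),np.linalg.norm(P[3]-P[2]))
B=show('bar',[(672,215),(695,213),(712,315),(688,318)],.08)
F=show('blade',[(628,222),(642,328)],.004)
for n,p,z in[('clamp',[(263,195),(316,187),(321,220),(268,228)],.024),('angle',[(340,200),(355,172),(402,202),(382,226)],.012),('channel',[(360,240),(420,243),(417,286),(356,280)],.015),('tube',[(270,285),(320,245),(337,268),(287,308)],.025),('screwdriver',[(258,376),(420,376)],.01),('wrench',[(178,80),(326,90)],.005),('cup',[(354,67)],.02),('disp',[(597,96)],.01),('tub',[(707,130)],.075),('ctrl',[(28,388),(130,388),(130,440),(28,440)],.037)]: show(n,p,z)
E
```

```text
cover TL TR BR BL [[666.0, 368.0], [689.0, 163.0], [434.0, 132.0], [415.0, 343.0]] mean [551. 251.]
0.20657808565788785 0.2573981638144789 0.21164813386427836
bar [[595.0, -326.0], [599.0, -351.0], [490.0, -366.0], [485.0, -341.0]] mean [ 542. -346.]
blade [[601.0, -298.0], [480.0, -312.0]] mean [ 541. -305.]
clamp [[611.0, 122.0], [623.0, 62.0], [585.0, 54.0], [573.0, 114.0]] mean [598.  88.]
angle [[612.0, 34.0], [646.0, 19.0], [612.0, -37.0], [583.0, -15.0]] mean [613.   0.]
channel [[565.0, 9.0], [565.0, -59.0], [515.0, -57.0], [519.0, 12.0]] mean [541. -24.]
tube [[509.0, 107.0], [556.0, 54.0], [531.0, 34.0], [484.0, 87.0]] mean [520.  70.]
screwdriver [[409.0, 116.0], [416.0, -64.0]] mean [412.  26.]
wrench [[750.0, 233.0], [746.0, 58.0]] mean [748. 145.]
cup [[770.0, 25.0]] mean [770.  25.]
disp [[750.0, -262.0]] mean [ 750. -262.]
tub [[693.0, -368.0]] mean [ 693. -368.]
ctrl [[386.0, 358.0], [390.0, 249.0], [336.0, 244.0], [332.0, 351.0]] mean [361. 301.]
```

```bash
python3 -m jog '{"dp":[[-642,-695,60],[-642,-695,60],[-642,-695,60],[-642,-695,60],[-642,-695,60],[-642,-695,60],[-642,-695,60],[-642,-695,60],[-642,-695,60],[-642,-695,60],[-642,-695,60],[-642,-695,60]],"delta_rot":[[0,0,-0.574],[0,0,-0.574],[0,0,-0.574],[0,0,-0.574],[0,0,-0.574],[0,0,-0.574],[0,0,-0.574],[0,0,-0.574],[0,0,-0.574],[0,0,-0.574],[0,0,-0.574],[0,0,-0.574]],"gripper":[1,1,1,1,1,1,1,1,1,1,1,1]}' 40
cat >> h.py <<'E'
def to(x,y,z,yaw=96.4):
    "world target (mm) for TCP, tool down with tool y at yaw deg -> dp, delta_rot"
    o=robot.get_obs();Rm=R.from_quat(o['tool_rot'])
    a=np.radians(yaw);Y=np.array([np.cos(a),np.sin(a),0]);Z=np.array([0,0,-1.]);X=np.cross(Y,Z)
    T=R.from_matrix(np.stack([X,Y,Z],1))
    print('pos',(o['position']*1000).round(1),'t',o['time'],'dp',Rm.inv().apply(np.array([x,y,z])-o['position']*1000).round(1),'rot',(Rm.inv()*T).as_rotvec().round(4),'F',np.round(o['ft_force'],1))
E
python3 -c "
from h import *
to(544,-348,120)"
```

```text
time: 2.6
position: [0.4451, -0.0103, 0.1852]
tool_rot: [-0.057, 0.998, -0.0, 0.001]
ft_force: [1.2, 0.6, 0.3]
grip_width: 0.0869
grip_force: 0.0
pos [445.1 -10.3 185.2] t 2.6 dp [ -59.8 -346.7   65.4] rot [-0.0003  0.0011  0.0021] F [1.2 0.6 0.3]
```

```bash
python3 -m jog '{"dp":[[-60,-347,45],[-60,-347,45],[-60,-347,45],[-60,-347,45],[-60,-347,45],[-60,-347,45],[-60,-347,45],[-60,-347,45],[-60,-347,45],[-60,-347,45]],"delta_rot":[[0,0,0],[0,0,0],[0,0,0],[0,0,0],[0,0,0],[0,0,0],[0,0,0],[0,0,0],[0,0,0],[0,0,0]],"gripper":[1,1,1,1,1,1,1,1,1,1]}'
python3 - <<'E'
from h import *
to(544,-348,47)
im=snap('wrist','w1.png')
print(robot.search_frame('scraper','wrist'))
cp=campose('wrist')
yw=np.radians(96.4);X=np.array([np.cos(yw),np.sin(yw),0]);Y=np.array([-X[1],X[0],0]);o=np.array([.544,-.348,0])
im=im[:,:,::-1].copy()
for z,pts in((.08,[(13,55),(13,-55),(-13,-55),(-13,55)]),(.004,[(45,60),(45,-60),(-17,-60),(-17,60)])):
    q=[w2px('wrist',o+X*a/1000+Y*b/1000+[0,0,z],cp) for a,b in pts]
    cv2.polylines(im,[np.int32(q)],True,(0,0,255) if z>.05 else (0,255,0),1)
cv2.imwrite('pics/w1.png',im)
E
```

```text
time: 3.6
position: [0.543, -0.3446, 0.1397]
tool_rot: [-0.057, 0.998, 0.001, -0.001]
ft_force: [0.0, 1.5, -0.9]
grip_width: 0.087
grip_force: 0.0
pos [ 543.  -344.6  139.7] t 3.6 dp [-0.7 -3.6 92.7] rot [ 0.0019 -0.0012  0.0027] F [ 0.   1.5 -0.9]
[{'rect': [249.9, 125.7, 325.8, 278.9], 'score': 0.65}]
```

View pics/w1.png

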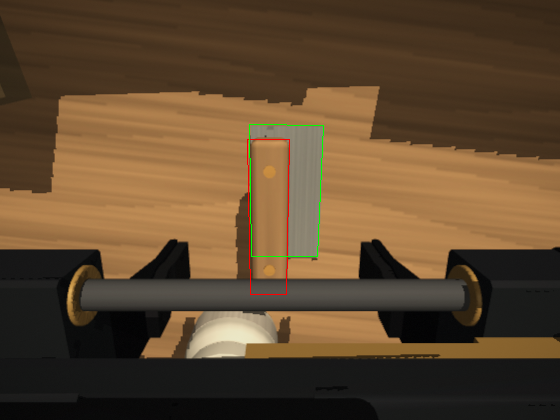

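```bash
python3 -m jog '{"dp":[[0,-3,35],[0,-3,70],[0,-3,92],[0,-3,92],[0,-3,92],[0,-3,92],[0,-3,92],[0,-3,92],[0,-3,92],[0,-3,92],[0,-3,92]],"delta_rot":[[0,0,0],[0,0,0],[0,0,0],[0,0,0],[0,0,0],[0,0,0],[0,0,0],[0,0,0],[0,0,0],[0,0,0],[0,0,0]],"gripper":[1,1,1,1,-1,-1,-1,-1,-1,-1,-1]}' 60
python3 -c "
from h import *
to(566,90,90)"
```

```text
time: 4.8
position: [0.544, -0.3491, 0.0481]
tool_rot: [-0.057, 0.998, -0.0, 0.0]
ft_force: [0.4, 0.4, 0.0]
grip_width: 0.0391
grip_force: 0.0
pos [ 544.  -349.1   48.1] t 4.8 dp [-71.8 433.7 -41.9] rot [-0.0001  0.0001  0.0024] F [0.4 0.4 0. ]
```

```bash
python3 -m jog '{"dp":[[0,0,0],[0,0,0],[0,0,0],[0,0,0],[0,0,-25],[0,0,-50],[0,0,-70],[0,0,-70]],"delta_rot":[[0,0,0],[0,0,0],[0,0,0],[0,0,0],[0,0,0],[0,0,0],[0,0,0],[0,0,0]],"gripper":[-1,-1,-1,-1,-1,-1,-1,-1]}' 60
python3 - <<'E'
from h import *
to(569,70,92)
E
```

```text
time: 5.6
position: [0.5456, -0.3505, 0.1204]
tool_rot: [-0.057, 0.998, -0.002, 0.002]
ft_force: [0.7, -0.5, -3.7]
grip_width: 0.0258
grip_force: 59.9
pos [ 545.6 -350.5  120.4] t 5.6 dp [-71.1 415.2  26.7] rot [-0.0047  0.0038  0.0026] F [ 0.7 -0.5 -3.7]
```

```bash
python3 -m jog '{"dp":[[-4,20,0],[-11,60,0],[-18,105,0],[-26,150,0],[-34,195,0],[-41,240,0],[-48,285,0],[-56,330,0],[-63,370,0],[-69,400,10],[-71,415,20],[-71,415,27]],"delta_rot":[[0,0,0],[0,0,0],[0,0,0],[0,0,0],[0,0,0],[0,0,0],[0,0,0],[0,0,0],[0,0,0],[0,0,0],[0,0,0],[0,0,0]],"gripper":[-1,-1,-1,-1,-1,-1,-1,-1,-1,-1,-1,-1]}'
python3 - <<'E'
from h import *
to(566,122,91)
im=snap('scene')
o=robot.get_obs();t=o['position']
cp=campose('scene')
yw=np.radians(96.4);X=np.array([np.cos(yw),np.sin(yw),0]);Y=np.array([-X[1],X[0],0])
im=im[:,:,::-1].copy()
def poly(o,z,pts,c):
    cv2.polylines(im,[np.int32([[w2px('scene',np.array([o[0],o[1],0])+X*a/1000+Y*b/1000+[0,0,z],cp)*4 for a,b in pts]])//4],True,c,1)
poly(t,t[2]-.047,[(45,60),(45,-60),(-17,-60),(-17,60)],(0,255,0))
yw=np.radians(96.2);X=np.array([np.cos(yw),np.sin(yw),0]);Y=np.array([-X[1],X[0],0])
b=(.549,.260)
poly(b,.055,[(85,125),(85,-125),(-113,-125),(-113,125)],(0,0,255))
poly(b,.0,[(-85,125),(-85,-125),(-115,-125),(-115,125)],(255,0,255))
cv2.imwrite('pics/s1.png',cv2.resize(im[140:320,230:450],None,fx=3.3,fy=3.3))
E
```

```text
time: 6.8
position: [0.5651, 0.0738, 0.0888]
tool_rot: [-0.059, 0.998, 0.0, -0.002]
ft_force: [0.0, 0.1, -4.2]
grip_width: 0.0256
grip_force: 59.9
pos [565.1  73.8  88.8] t 6.8 dp [-6.6 47.8 -2.2] rot [ 0.0009 -0.0043  0.0061] F [ 0.   0.1 -4.2]
```

View pics/s1.png

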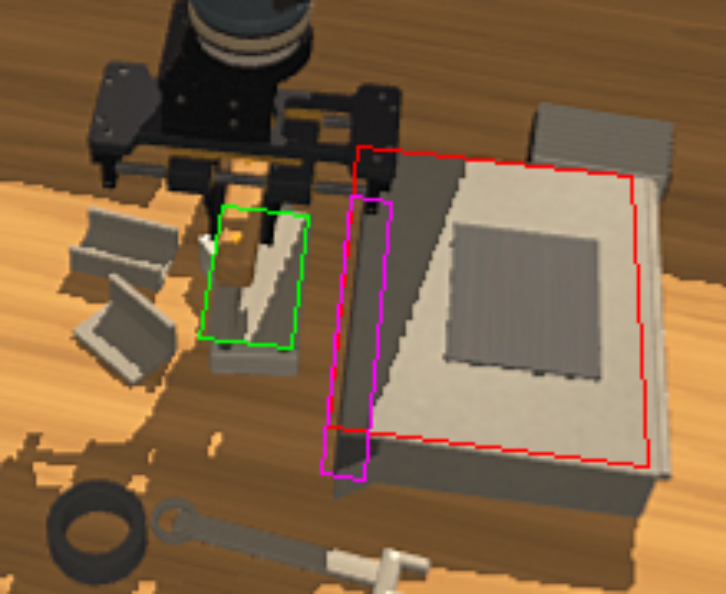

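```bash
python3 -m jog '{"dp":[[-3,12,0],[-7,25,0],[-7,38,0],[-7,49,0],[-7,49,0]],"delta_rot":[[0,0,0],[0,0,0],[0,0,0],[0,0,0],[0,0,0]],"gripper":[-1,-1,-1,-1,-1]}'
python3 - <<'E'
from h import *
to(566,122,91)
im=snap('scene');cv2.imwrite('pics/s2.png',cv2.resize(im[140:320,230:450,::-1],None,fx=3.3,fy=3.3))
E
```

```text
time: 7.35
position: [0.5682, 0.1225, 0.0913]
tool_rot: [-0.058, 0.998, 0.0, -0.0]
ft_force: [1.0, -0.6, -3.4]
grip_width: 0.0257
grip_force: 59.9
pos [568.2 122.5  91.3] t 7.35 dp [ 2.2 -0.2  0.3] rot [ 0.0004 -0.0001  0.0043] F [ 1.  -0.6 -3.4]
```

View pics/s2.png

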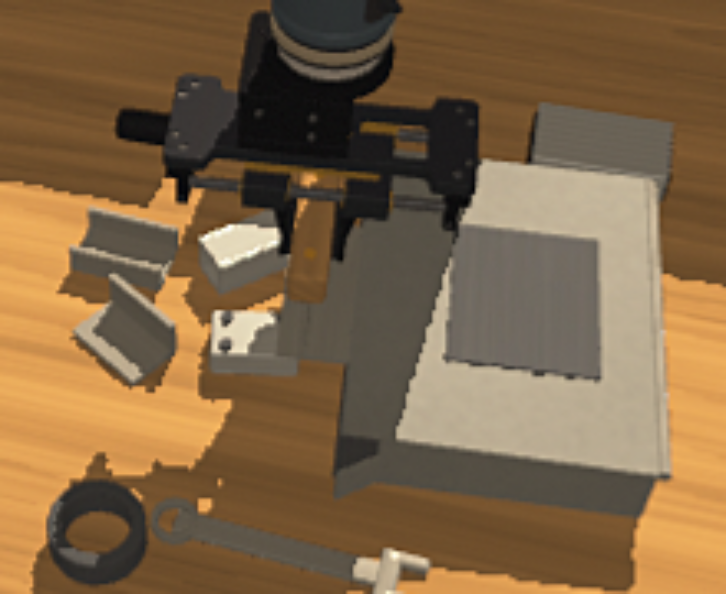

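```bash
python3 -m jog '{"dp":[[0,0,-8],[2,1,-18],[2,2,-31],[2,4,-45],[2,8,-58],[2,12,-70],[2,18,-83],[2,24,-95],[2,31,-106],[2,39,-117],[2,48,-128],[2,57,-138]],"delta_rot":[[0,0,0],[0,0,0],[0,0,0],[0,0,0],[0,0,0],[0,0,0],[0,0,0],[0,0,0],[0,0,0],[0,0,0],[0,0,0],[0,0,0]],"gripper":[-1,-1,-1,-1,-1,-1,-1,-1,-1,-1,-1,-1]}'
python3 - <<'E'
from h import *
to(566,122,91)
im=snap('scene');cv2.imwrite('pics/s3.png',cv2.resize(im[100:320,230:450,::-1],None,fx=2.5,fy=2.5))
E
```

```text
time: 8.6
position: [0.5602, 0.1784, 0.2299]
tool_rot: [-0.057, 0.998, 0.0, 0.0]
ft_force: [1.0, -0.2, -5.6]
grip_width: 0.0255
grip_force: 59.9
pos [560.2 178.4 229.9] t 8.6 dp [  0.8 -56.8 138.9] rot [0.0006 0.0006 0.0025] F [ 1.  -0.2 -5.6]
```

View pics/s3.png

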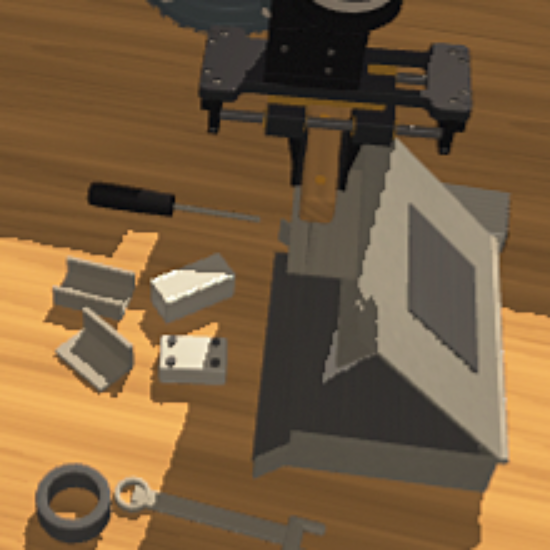

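```bash
python3 -m jog '{"dp":[[0,10,-9],[0,21,-17],[0,32,-26],[0,44,-32],[0,56,-38],[0,69,-43],[0,82,-48],[0,96,-51],[0,110,-54],[0,124,-55],[0,138,-56],[0,152,-53]],"delta_rot":[[0,0,0],[0,0,0],[0,0,0],[0,0,0],[0,0,0],[0,0,0],[0,0,0],[0,0,0],[0,0,0],[0,0,0],[0,0,0],[0,0,0]],"gripper":[-1,-1,-1,-1,-1,-1,-1,-1,-1,-1,-1,-1]}'
python3 -m jog '{"dp":[[0,5,1],[0,10,2],[0,14,3],[0,14,3]],"delta_rot":[[0,0,0],[0,0,0],[0,0,0],[0,0,0]],"gripper":[-1,-1,-1,-1]}'
python3 - <<'E'
from h import *
to(566,122,91)
im=snap('scene');cv2.imwrite('pics/s4.png',cv2.resize(im[60:320,210:470,::-1],None,fx=2.2,fy=2.2))
E
```

```text
time: 9.85
position: [0.5429, 0.3298, 0.2825]
tool_rot: [-0.057, 0.998, 0.0, 0.0]
ft_force: [-0.4, -1.4, -2.0]
grip_width: 0.0258
grip_force: 59.9
time: 10.25
position: [0.5411, 0.3426, 0.2788]
tool_rot: [-0.057, 0.998, 0.0, -0.0]
ft_force: [-0.3, -0.4, -3.6]
grip_width: 0.0255
grip_force: 59.9
pos [541.1 342.6 278.8] t 10.25 dp [   0.4 -222.1  187.6] rot [ 0.0006 -0.0003  0.0027] F [-0.3 -0.4 -3.6]
```

View pics/s4.png

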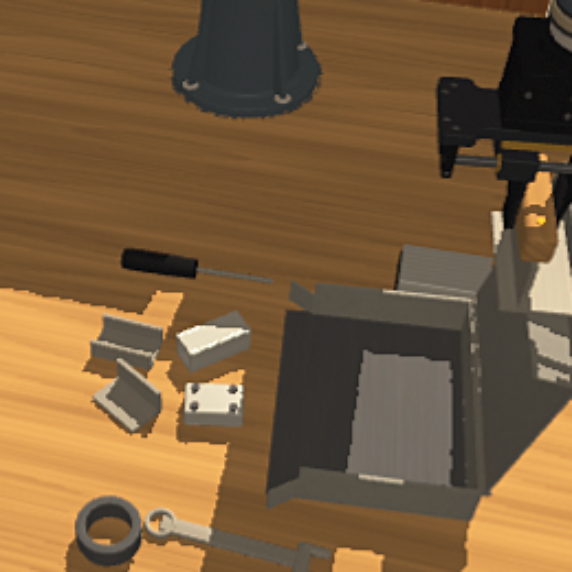

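```bash
python3 -m jog '{"dp":[[0,3,1],[0,6,1],[0,9,2],[0,9,2]],"delta_rot":[[0,0,0],[0,0,0],[0,0,0],[0,0,0]],"gripper":[-1,-1,-1,-1]}'
```

```text
time: 10.7
position: [0.5405, 0.3481, 0.2778]
tool_rot: [-0.057, 0.998, -0.003, -0.0]
ft_force: [-0.8, -8.4, 1.3]
grip_width: 0.0254
grip_force: 59.9
```

```bash
python3 -m jog '{"dp":[[0,-12,-2],[0,-40,-4],[0,-75,0],[0,-115,10],[-10,-155,30],[-20,-195,60],[-30,-240,90],[-40,-285,120],[-45,-330,140],[-48,-375,160],[-50,-420,165],[-50,-455,168]],"delta_rot":[[0,0,0],[0,0,0],[0,0,0],[0,0,0],[0,0,0],[0,0,0],[0,0,0],[0,0,0],[0,0,0],[0,0,0],[0,0,0],[0,0,0]],"gripper":[-1,-1,-1,-1,-1,-1,-1,-1,-1,-1,-1,-1]}'
python3 - <<'E'
from h import *
to(641,-112,48.5,96.2)
im=snap('scene');cv2.imwrite('pics/s5.png',cv2.resize(im[120:320,200:480,::-1],None,fx=2.5,fy=2.5))
E
```

```text
time: 11.9
position: [0.6422, -0.0981, 0.1075]
tool_rot: [-0.056, 0.998, 0.0, 0.0]
ft_force: [0.8, 0.3, -3.4]
grip_width: 0.0256
grip_force: 59.9
pos [642.2 -98.1 107.5] t 11.9 dp [  2.7 -13.7  59. ] rot [0.0007 0.0002 0.0045] F [ 0.8  0.3 -3.4]
```

View pics/s5.png

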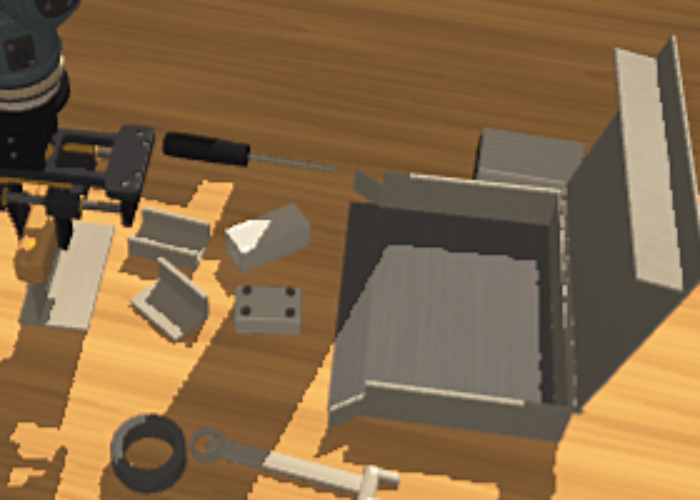

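```bash
python3 -m jog '{"dp":[[3,-14,25],[3,-14,45],[3,-14,54],[3,-14,58],[3,-14,59]],"delta_rot":[[0,0,0.004],[0,0,0.004],[0,0,0.004],[0,0,0.004],[0,0,0.004]],"gripper":[-1,-1,-1,-1,-1]}'
python3 -m jog '{"dp":[[0,6,0],[0,18,0],[0,32,0],[0,46,0],[0,60,0],[0,75,0],[0,90,0],[0,105,0],[0,120,0],[0,135,0],[0,150,0],[0,165,0]],"delta_rot":[[0,0,0],[0,0,0],[0,0,0],[0,0,0],[0,0,0],[0,0,0],[0,0,0],[0,0,0],[0,0,0],[0,0,0],[0,0,0],[0,0,0]],"gripper":[-1,-1,-1,-1,-1,-1,-1,-1,-1,-1,-1,-1]}'
python3 - <<'E'
from h import *
to(610,175,51,96.2)
im=snap('scene');cv2.imwrite('pics/s6.png',cv2.resize(im[120:320,200:480,::-1],None,fx=2.5,fy=2.5))
E
```

```text
time: 12.45
position: [0.6407, -0.109, 0.05]
tool_rot: [-0.055, 0.998, 0.0, 0.0]
ft_force: [-0.0, 0.4, -3.4]
grip_width: 0.0259
grip_force: 59.9
time: 13.65
position: [0.6222, 0.0562, 0.0497]
tool_rot: [-0.055, 0.998, 0.0, 0.0]
ft_force: [0.2, -1.6, -3.3]
grip_width: 0.0254
grip_force: 59.9
pos [622.2  56.2  49.7] t 13.65 dp [ -0.9 119.4  -1.2] rot [0.0006 0.0003 0.0014] F [ 0.2 -1.6 -3.3]
```

View pics/s6.png

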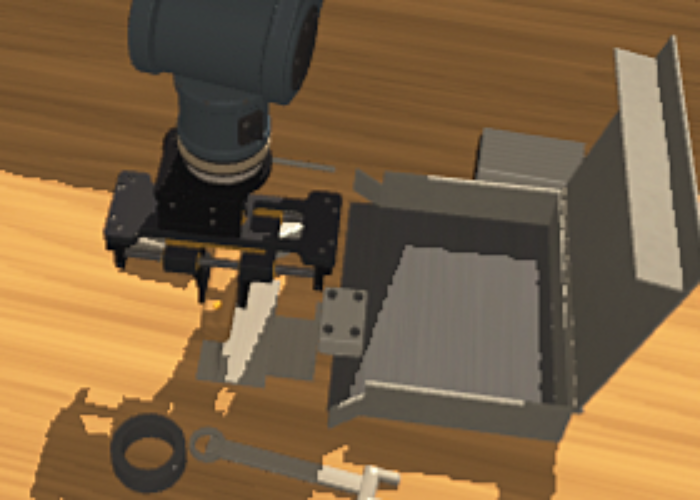

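```bash
python3 - <<'E'
from h import *
for c in('top','wrist','scene'):
    snap(c,f'c7{c}.png')
    for n in('angle','clamp','tube','channel'):
        print(c,n,[(np.round(d['rect']).tolist(),round(d['score'],2),(px2w(c,(d['rect'][0]+d['rect'][2])/2,(d['rect'][1]+d['rect'][3])/2,.012)*1000).round()[:2].tolist()) for d in robot.search_frame(n,c)[:3]])
cp=campose('wrist');print(w2px('wrist',[.56,.107,.004],cp),w2px('wrist',[.678,.107,.004],cp))
E
```

```text
top angle []
top clamp []
top tube []
top channel [([275.0, 226.0, 312.0, 248.0], 0.56, [540.0, -23.0]), ([262.0, 288.0, 310.0, 296.0], 0.28, [415.0, -11.0])]
wrist angle [([353.0, 198.0, 445.0, 249.0], 0.91, [608.0, 129.0]), ([76.0, 13.0, 227.0, 129.0], 0.54, [537.0, -22.0])]
wrist clamp [([427.0, 154.0, 516.0, 262.0], 0.79, [594.0, 170.0])]
wrist tube [([252.0, 0.0, 418.0, 122.0], 0.92, [521.0, 75.0])]
wrist channel [([76.0, 13.0, 227.0, 128.0], 0.81, [537.0, -22.0]), ([242.0, 131.0, 353.0, 342.0], 0.59, [623.0, 68.0])]
scene angle [([309.0, 245.0, 327.0, 269.0], 0.77, [629.0, 126.0])]
scene clamp [([327.0, 234.0, 346.0, 261.0], 0.83, [592.0, 161.0])]
scene tube [([308.0, 208.0, 320.0, 228.0], 0.39, [519.0, 93.0])]
scene channel [([257.0, 214.0, 267.0, 218.0], 0.57, [545.0, -31.0])]
[374.55477464 139.01145462] [341.88434065 312.69367242]
```

```bash
python3 -m jog '{"dp":[[0,6,0],[0,18,0],[-1,32,0],[-1,46,-1],[-1,60,-2],[-1,74,-2],[-1,88,-2],[-1,100,-2],[-1,110,-2],[-1,118,-2],[-1,118,-2]],"delta_rot":[[0,0,0],[0,0,0],[0,0,0],[0,0,0],[0,0,0],[0,0,0],[0,0,0],[0,0,0],[0,0,0],[0,0,0],[0,0,0]],"gripper":[-1,-1,-1,-1,-1,-1,-1,-1,-1,-1,-1]}'
python3 - <<'E'
from h import *
to(610,175,51,96.2)
for c in('wrist','scene'):
    snap(c,f'c8{c}.png')
    for n in('angle','clamp','tube','channel'):
        print(c,n,[(np.round(d['rect']).tolist(),round(d['score'],2),(px2w(c,(d['rect'][0]+d['rect'][2])/2,(d['rect'][1]+d['rect'][3])/2,.012)*1000).round()[:2].tolist()) for d in robot.search_frame(n,c)[:3]])
E
```

```text
time: 15.55
position: [0.6099, 0.1735, 0.052]
tool_rot: [-0.055, 0.998, 0.001, -0.0]
ft_force: [0.3, 0.2, -3.3]
grip_width: 0.0253
grip_force: 59.9
pos [609.9 173.5  52. ] t 15.55 dp [-0.3  1.4  1. ] rot [ 0.0013 -0.0001  0.0025] F [ 0.3  0.2 -3.3]
wrist angle [([345.0, 198.0, 434.0, 249.0], 0.86, [597.0, 242.0])]
wrist clamp [([417.0, 152.0, 504.0, 263.0], 0.87, [582.0, 283.0])]
wrist tube [([10.0, 0.0, 184.0, 124.0], 0.87, [523.0, 66.0])]
wrist channel []
scene angle [([359.0, 247.0, 381.0, 275.0], 0.96, [611.0, 241.0])]
scene clamp [([381.0, 241.0, 398.0, 268.0], 0.67, [583.0, 281.0]), ([389.0, 171.0, 434.0, 195.0], 0.41, [342.0, 308.0])]
scene tube [([291.0, 209.0, 301.0, 232.0], 0.58, [538.0, 51.0])]
scene channel [([252.0, 202.0, 283.0, 229.0], 0.73, [541.0, -18.0]), ([272.0, 290.0, 361.0, 325.0], 0.5, [756.0, 150.0])]
```

```bash
python3 -m jog '{"dp":[[0,-12,-3],[0,-40,-25],[3,-78,-50],[10,-120,-60],[20,-165,-60],[30,-210,-60],[40,-255,-60],[50,-290,-60],[56,-303,-55],[56,-306,-40],[56,-306,-20],[56,-306,-8]],"delta_rot":[[0,0,0],[0,0,0],[0,0,0],[0,0,0],[0,0,0],[0,0,0],[0,0,0],[0,0,0],[0,0,0],[0,0,0],[0,0,0],[0,0,0]],"gripper":[-1,-1,-1,-1,-1,-1,-1,-1,-1,-1,-1,-1]}'
python3 - <<'E'
from h import *
to(548,-130,48.5,96.2)
for c in('wrist','scene'):
    snap(c)
    for n in('angle','clamp','tube','channel'):
        print(c,n,[(np.round(d['rect']).tolist(),round(d['score'],2),(px2w(c,(d['rect'][0]+d['rect'][2])/2,(d['rect'][1]+d['rect'][3])/2,.012)*1000).round()[:2].tolist()) for d in robot.search_frame(n,c)[:2]])
E
```

```text
time: 17.25
position: [0.5869, -0.1368, 0.0578]
tool_rot: [-0.055, 0.998, 0.001, -0.002]
ft_force: [-0.1, -0.3, -4.9]
grip_width: 0.0254
grip_force: 59.9
pos [ 586.9 -136.8   57.8] t 17.25 dp [37.9 11.   9.4] rot [ 0.0024 -0.003   0.0025] F [-0.1 -0.3 -4.9]
wrist angle []
wrist clamp []
wrist tube [([545.0, 162.0, 558.0, 190.0], 0.69, [536.0, 28.0])]
wrist channel [([401.0, 124.0, 554.0, 223.0], 0.9, [540.0, -18.0])]
scene angle [([360.0, 247.0, 382.0, 274.0], 0.86, [609.0, 242.0])]
scene clamp [([379.0, 237.0, 398.0, 268.0], 0.55, [577.0, 278.0])]
scene tube [([289.0, 202.0, 322.0, 232.0], 0.86, [522.0, 72.0])]
scene channel [([254.0, 202.0, 287.0, 227.0], 0.84, [535.0, -13.0]), ([359.0, 250.0, 380.0, 272.0], 0.59, [612.0, 240.0])]
```

```bash
python3 -m jog '{"dp":[[15,6,0],[32,10,0],[38,10,4],[38,10,8],[38,10,9]],"delta_rot":[[0,0,0],[0,0,0],[0,0,0.003],[0,0,0.003],[0,0,0.003]],"gripper":[-1,-1,-1,-1,-1]}'
python3 -m jog '{"dp":[[0,6,0],[0,18,0],[0,32,0],[0,46,0],[0,60,0],[0,74,0],[0,88,0],[0,102,0],[0,116,0],[0,130,0],[0,144,0],[0,158,0]],"delta_rot":[[0,0,0],[0,0,0],[0,0,0],[0,0,0],[0,0,0],[0,0,0],[0,0,0],[0,0,0],[0,0,0],[0,0,0],[0,0,0],[0,0,0]],"gripper":[-1,-1,-1,-1,-1,-1,-1,-1,-1,-1,-1,-1]}'
python3 - <<'E'
from h import *
to(516,167,51,96.2)
for c in('wrist','scene'):
    snap(c)
    for n in('angle','clamp','tube','channel','screwdriver'):
        print(c,n,[(np.round(d['rect']).tolist(),round(d['score'],2),(px2w(c,(d['rect'][0]+d['rect'][2])/2,(d['rect'][1]+d['rect'][3])/2,.012)*1000).round()[:2].tolist()) for d in robot.search_frame(n,c)[:2]])
E
```

```text
time: 18.25
position: [0.5504, -0.1331, 0.0508]
tool_rot: [-0.053, 0.999, -0.0, 0.001]
ft_force: [0.1, 0.7, -3.7]
grip_width: 0.0253
grip_force: 59.9
time: 19.45
position: [0.5325, 0.0255, 0.0511]
tool_rot: [-0.054, 0.999, -0.0, 0.0]
ft_force: [0.7, -2.8, -1.8]
grip_width: 0.0254
grip_force: 59.9
pos [532.5  25.5  51.1] t 19.45 dp [1.300e+00 1.424e+02 1.000e-01] rot [-0.0002  0.0003 -0.001 ] F [ 0.7 -2.8 -1.8]
wrist angle [([459.0, 50.0, 560.0, 356.0], 0.34, [497.0, 166.0])]
wrist clamp []
wrist tube [([452.0, 108.0, 559.0, 260.0], 0.65, [486.0, 158.0])]
wrist channel [([452.0, 108.0, 558.0, 257.0], 0.65, [486.0, 157.0]), ([346.0, 184.0, 478.0, 267.0], 0.58, [518.0, 108.0])]
wrist screwdriver [([125.0, 1.0, 473.0, 44.0], 0.97, [415.0, 25.0])]
scene angle [([358.0, 252.0, 381.0, 273.0], 0.93, [615.0, 240.0]), ([309.0, 207.0, 338.0, 232.0], 0.39, [517.0, 115.0])]
scene clamp [([380.0, 238.0, 396.0, 269.0], 0.64, [579.0, 278.0])]
scene tube [([334.0, 196.0, 354.0, 228.0], 0.79, [482.0, 159.0]), ([425.0, 133.0, 486.0, 285.0], 0.32, [406.0, 419.0])]
scene channel [([306.0, 210.0, 338.0, 232.0], 0.85, [524.0, 114.0]), ([117.0, 248.0, 164.0, 283.0], 0.56, [754.0, -255.0])]
scene screwdriver [([330.0, 136.0, 482.0, 298.0], 0.74, [460.0, 306.0]), ([334.0, 194.0, 354.0, 231.0], 0.23, [483.0, 159.0])]
```

```bash
python3 - <<'E'
from h import *
for p in [(336,197),(352,197),(336,229),(352,229),(344,196),(344,231)]: print(p,(px2w('scene',*p,.032)*1000).round(),(px2w('scene',*p,.0)*1000).round())
b=np.array([.552,.265,0]);a=np.radians(96.2);X=np.array([np.cos(a),np.sin(a),0]);Y=np.array([-X[1],X[0],0])
for q in[(-85,121,31),(-115,121,31),(-85,121,2)]: print(q,w2px('scene',b+X*q[0]/1e3+Y*q[1]/1e3+[0,0,q[2]/1e3]))
im=cv2.imread('pics/c7scene.png')
E
```

```text
(336, 197) [457. 133.  32.] [428. 130.   0.]
(352, 197) [447. 171.  32.] [417. 169.  -0.]
(336, 229) [556. 152.  32.] [530. 149.   0.]
(352, 229) [546. 187.  32.] [520. 186.   0.]
(344, 196) [449. 151.  32.] [419. 149.   0.]
(344, 231) [557. 171.  32.] [531. 169.   0.]
(-85, 121, 31) [351.11283999 195.21867564]
(-115, 121, 31) [338.89956088 193.9358342 ]
(-85, 121, 2) [349.93814275 203.05162249]
```

```bash
python3 -m jog '{"dp":[[0,6,0],[1,18,0],[1,30,0],[2,42,0],[2,54,0],[3,66,0],[3,78,-1],[3,90,-1],[3,102,-2],[3,102,-2]],"delta_rot":[[0,0,0],[0,0,0],[0,0,0],[0,0,0],[0,0,0],[0,0,0],[0,0,0],[0,0,0],[0,0,0],[0,0,0]],"gripper":[-1,-1,-1,-1,-1,-1,-1,-1,-1,-1]}'
python3 - <<'E'
from h import *
to(512,167,51,96.2)
for c in('wrist','scene'):
    snap(c,f'c9{c}.png')
    for n in('angle','clamp','tube','channel'):
        print(c,n,[(np.round(d['rect']).tolist(),round(d['score'],2),(px2w(c,(d['rect'][0]+d['rect'][2])/2,(d['rect'][1]+d['rect'][3])/2,.012)*1000).round()[:2].tolist()) for d in robot.search_frame(n,c)[:2]])
E
```

```text
time: 21.05
position: [0.5175, 0.1276, 0.0529]
tool_rot: [-0.054, 0.999, 0.0, -0.001]
ft_force: [0.3, 0.4, -3.2]
grip_width: 0.0259
grip_force: 59.9
pos [517.5 127.6  52.9] t 21.05 dp [ 1.2 39.7  2. ] rot [ 0.0011 -0.0014  0.0006] F [ 0.3  0.4 -3.2]
wrist angle []
wrist clamp [([472.0, 310.0, 534.0, 359.0], 0.87, [576.0, 289.0]), ([529.0, 0.0, 559.0, 42.0], 0.56, [385.0, 255.0])]
wrist tube [([375.0, 107.0, 548.0, 211.0], 0.96, [462.0, 230.0])]
wrist channel [([344.0, 183.0, 479.0, 266.0], 0.67, [505.0, 209.0]), ([241.0, 132.0, 355.0, 344.0], 0.35, [521.0, 140.0])]
scene angle [([360.0, 247.0, 380.0, 274.0], 0.62, [609.0, 241.0]), ([425.0, 138.0, 486.0, 285.0], 0.42, [413.0, 420.0])]
scene clamp [([378.0, 238.0, 396.0, 267.0], 0.58, [578.0, 275.0])]
scene tube [([358.0, 199.0, 389.0, 224.0], 0.9, [464.0, 228.0]), ([116.0, 248.0, 162.0, 280.0], 0.3, [749.0, -259.0])]
scene channel [([350.0, 211.0, 380.0, 234.0], 0.57, [503.0, 213.0])]
```

```bash
python3 -m jog '{"dp":[[0,6,0],[0,18,0],[0,30,0],[0,40,0],[0,46,0],[0,46,0]],"delta_rot":[[0,0,0],[0,0,0],[0,0,0],[0,0,0],[0,0,0],[0,0,0]],"gripper":[-1,-1,-1,-1,-1,-1]}'
python3 -m jog '{"dp":[[0,-10,-2],[0,-40,-12],[0,-80,-20],[0,-120,-40],[0,-160,-60],[0,-200,-60],[0,-220,-60],[0,-220,-60]],"delta_rot":[[0,0,0],[0,0,0],[0,0,0],[0,0,0],[0,0,0],[0,0,0],[0,0,0],[0,0,0]],"gripper":[-1,-1,-1,-1,-1,-1,-1,-1]}'
python3 - <<'E'
from h import *
to(543,-120,50,96.2)
snap('top','t10.png')
im=snap('scene').copy()
cp=campose('scene')
for n in('angle','clamp','tube','channel'):
    print(n,[(np.round(d['rect']).tolist(),round(d['score'],2),(px2w('scene',(d['rect'][0]+d['rect'][2])/2,(d['rect'][1]+d['rect'][3])/2,.012)*1000).round()[:2].tolist()) for d in robot.search_frame(n,'scene')[:2]])
b=np.array([.552,.265,0]);a=np.radians(96.2);X=np.array([np.cos(a),np.sin(a),0]);Y=np.array([-X[1],X[0],0])
im=im[:,:,::-1].copy()
q=[w2px('scene',b+X*-.085+Y*y+[0,0,.002],cp) for y in(.121,-.121)];cv2.line(im,*[tuple(int(round(v)) for v in p) for p in q],(0,0,255),1)
t=cv2.imread('pics/t10.png')
A=cv2.resize(im[120:320,200:480],None,fx=2.8,fy=2.8);cv2.imwrite('pics/s10.png',A)
E
```

```text
time: 22.15
position: [0.5132, 0.1728, 0.053]
tool_rot: [-0.054, 0.999, 0.0, -0.0]
ft_force: [-0.3, -0.1, -3.0]
grip_width: 0.0256
grip_force: 59.9
time: 22.95
position: [0.5381, -0.0517, 0.1135]
tool_rot: [-0.051, 0.999, -0.001, 0.001]
ft_force: [0.1, 0.7, -2.6]
grip_width: 0.0258
grip_force: 59.9
pos [538.1 -51.7 113.5] t 22.95 dp [  2.2 -68.4  63.6] rot [-0.0016  0.0021 -0.0062] F [ 0.1  0.7 -2.6]
angle [([361.0, 250.0, 379.0, 273.0], 0.82, [613.0, 241.0])]
clamp [([380.0, 236.0, 396.0, 266.0], 0.91, [573.0, 276.0])]
tube [([366.0, 197.0, 401.0, 218.0], 0.98, [443.0, 250.0])]
channel [([369.0, 211.0, 400.0, 236.0], 0.61, [494.0, 259.0]), ([243.0, 285.0, 276.0, 319.0], 0.23, [773.0, 31.0])]
```

View pics/s10.png

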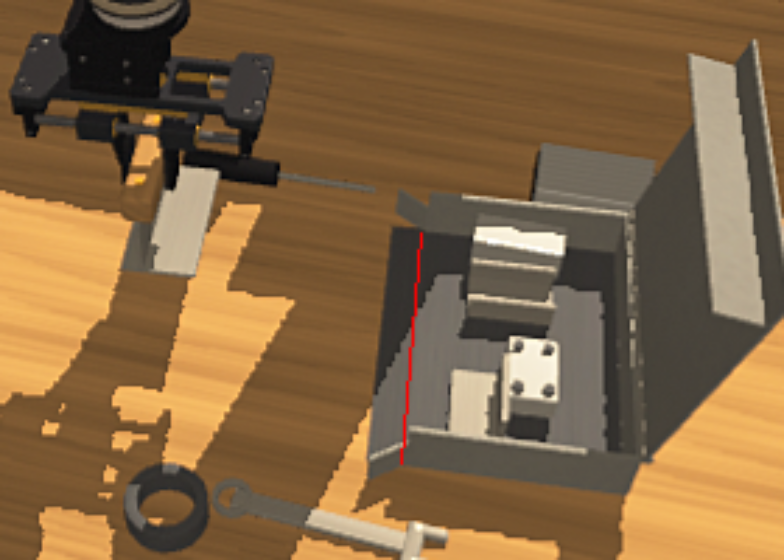

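```bash
python3 -m jog '{"dp":[[2,-30,10],[2,-70,25],[2,-98,45],[2,-100,55],[2,-100,58],[2,-100,60],[2,-100,61],[2,-100,61]],"delta_rot":[[0,0,0],[0,0,0],[0,0,0],[0,0,0],[0,0,0],[0,0,0],[0,0,0],[0,0,0]],"gripper":[-1,-1,-1,-1,-1,-1,-1,-1]}'
```

```text
time: 24.05
position: [0.5461, -0.1459, 0.0525]
tool_rot: [-0.054, 0.999, -0.0, 0.0]
ft_force: [0.3, -0.4, -3.3]
grip_width: 0.0255
grip_force: 59.9
```

```bash
python3 -m jog '{"dp":[[0,0,1],[0,0,2],[0,0,2.5],[0,0,2.5]],"delta_rot":[[0,0,0],[0,0,0],[0,0,0],[0,0,0]],"gripper":[-1,-1,-1,-1]}'
```

```text
time: 24.45
position: [0.5459, -0.147, 0.0495]
tool_rot: [-0.054, 0.999, 0.0, -0.0]
ft_force: [-0.7, -0.3, -3.8]
grip_width: 0.0251
grip_force: 59.9
```

```bash
python3 -m jog '{"dp":[[0,0,0.5],[0,0,1],[0,0,1.5],[0,0,1.5]],"delta_rot":[[0,0,0],[0,0,0],[0,0,0],[0,0,0]],"gripper":[-1,-1,-1,-1]}'
```

```text
time: 24.85
position: [0.5459, -0.1471, 0.0479]
tool_rot: [-0.054, 0.999, 0.0, -0.0]
ft_force: [-0.2, -0.0, -3.8]
grip_width: 0.0256
grip_force: 59.9
```

```bash
python3 -m jog '{"dp":[[0,0,0.5],[0,0,1],[0,0,1]],"delta_rot":[[0,0,0],[0,0,0],[0,0,0]],"gripper":[-1,-1,-1]}'
```

```text
time: 25.15
position: [0.5459, -0.1471, 0.0478]
tool_rot: [-0.054, 0.999, -0.0, 0.0]
ft_force: [-1.4, 0.8, 4.7]
grip_width: 0.0256
grip_force: 59.9
```

Bench contact. Release and rise.

```bash
python3 -m jog '{"dp":[[0,0,0],[0,0,0],[0,0,0],[0,0,0],[0,0,0],[0,0,0],[0,0,-20],[0,0,-50],[0,0,-90],[0,0,-130],[0,0,-150],[0,0,-150]],"delta_rot":[[0,0,0],[0,0,0],[0,0,0],[0,0,0],[0,0,0],[0,0,0],[0,0,0],[0,0,0],[0,0,0],[0,0,0],[0,0,0],[0,0,0]],"gripper":[1,1,1,1,1,1,1,1,1,1,1,1]}'
python3 - <<'E'
from h import *
snap('wrist');snap('scene')
for c in('wrist','scene'):
    for n in ['scraper','tube','channel','angle','clamp']:
        print(c,n,[(np.round(d['rect']).tolist(),round(d['score'],2)) for d in robot.search_frame(n,c)[:1]])
for c in('wrist','scene'):
    cp=campose(c);a=np.radians(96.3);X=np.array([np.cos(a),np.sin(a),0]);Y=np.array([-X[1],X[0],0]);o=np.array([.546,-.147,0])
    q=np.array([w2px(c,o+X*u/1e3+Y*v/1e3+[0,0,z/1e3],cp) for u,v,z in[(45,60,4),(45,-60,4),(-17,60,4),(-17,-60,4),(13,55,80),(-13,55,80),(13,-55,80),(-13,-55,80)]])
    print('expected',c,q.min(0).round(),q.max(0).round())
E
```

```text
time: 26.35
position: [0.5481, -0.1481, 0.2006]
tool_rot: [-0.054, 0.999, -0.002, 0.004]
ft_force: [0.2, 0.1, -0.5]
grip_width: 0.0871
grip_force: 0.0
wrist scraper [([262.0, 117.0, 322.0, 253.0], 0.78)]
wrist tube []
wrist channel []
wrist angle []
wrist clamp []
scene scraper [([203.0, 170.0, 240.0, 230.0], 0.88)]
scene tube [([366.0, 197.0, 400.0, 216.0], 0.71)]
scene channel [([367.0, 210.0, 399.0, 235.0], 0.67)]
scene angle [([361.0, 248.0, 381.0, 274.0], 0.65)]
scene clamp [([379.0, 238.0, 396.0, 269.0], 0.66)]
expected wrist [257. 122.] [319. 261.]
expected scene [203. 172.] [240. 230.]
```

The scraper stands where expected, and the offcuts have not moved inside the box.

```bash
python3 -c "
from rig import robot
print(robot.hand_in())"
```

```text
the job is handed in; nothing more can be done
None
```

The job is handed in at about 27 s of the 72 s allowed: the cover is back on its stop, all four offcuts lie inside the box, and the scraper stands upright on the bench, released and clear of the box; no verdict was returned.

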